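# Hold a microscope relay lens in the V-block of the lens check bench

### The job

Get the yellow-banded relay lens ready for its check on the lens bench: since your hand will be busy afterwards, first turn the red knob on the lamp clockwise until it clicks over its detent and the shutter stands open, then take the yellow-banded lens out of the tray and lower it gently into the steel V-block, centred along it, with the banded end towards the lamp. Finish while holding the lens there: keep your fingers on it, pressing it straight down with a steady push of about 15 N so that both flanks of the V carry it, and do not let go. Leave the blue-banded lens where it lies in the tray.

Things in the scene. Friction and masses are not known exactly. Their poses are not given: they have to be found in the camera images.
- bench: lens check bench, fixed: black base plate 96 x 256 mm, its top 18 mm above the table. Origin on the table under its middle; y along the bench, z up. At y = -100 mm a round aluminium lamp (61 mm across with its black shutter) with a red knob on top, 124 mm high; in the middle the steel V-block; at y = +112 mm an upright pale screen 65 mm wide, its top at 99 mm
- v_seat (a point): point on the axis of a seated lens, midway along the V-block, 64 mm above the table; y along the V (towards the screen), z up. The V-block is two steel saddles with 90 degree Vs, each 18 mm thick along y and 60 mm wide, centred at y = -38 and +38 mm, tops 60 mm above the table; between them 58 mm are free down to the bridge, 26 mm high
- v_front: the V's flank on the -x side of both saddles (fixed part of the bench; origin as bench). The steel does not give: a lens pushed sideways by the hand bears on one flank only
- v_rear: the V's flank on the +x side of both saddles (fixed part of the bench; origin as bench)
- shutter (a joint): angle of the lamp's shutter and its red knob in rad: 0 = shut, 1.2 = open (end stop); it grows clockwise seen from above. A spring detent in the middle (0.6) takes up to about 0.12 N m; before it the knob springs back to 0, past it the knob snaps to 1.2 and stays there
- knob_grip (a point): where to grip the red knob: on its vertical axis, 117 mm above the table, 7 mm below its top. The knob is an upright bar 12 mm thick, 40 mm long, 28 mm high on a round cap 61 mm across whose top is 96 mm above the table. The point turns with the knob: the bar runs along its y axis (shutter shut: along the bench's y)
- lens_tray: grey tray 170 x 136 x 16 mm, fixed; origin on the table under its middle. It carries two lenses lying along its y axis at x = +42 and -42 mm, each on two white V rests 12 mm thick at y = +40 and -40 mm, their tops 39 mm above the table; the tray's floor is 8 mm high
- lens_yellow: the lens to use: a black cylindrical barrel 30 mm in diameter and 110 mm long, 0.13 to 0.2 kg, with a yellow band round one end and a knurled middle. Origin at its centre on its axis, which is its own y axis; in the tray its axis is 45 mm above the table
- yellow_end (a point): middle of the end face beside the yellow band, 55 mm from the centre in the lens's -y direction
- lens_blue: the other lens, of the same size and shape with a blue band, lying in the tray; leave it. Origin at its centre, axis along its y

How it is judged:
By the outcome, as a careful person would: the job done as asked, in the order asked, and still so for the second after the job is handed in, while the arm keeps its last pose, push and grip.
It also fails if it takes over 64 s, if anything falls off the work surface, if the arm or the gripper's body presses on something with over 40 N, if the wrist force passes 120 N, or if a joint passes its speed limit or range.

### The arm

A 6-joint arm with a two-finger parallel gripper is mounted at the origin on a cart in front of the work surface, level with it; the furniture and walls round the work are solid. World frame = base frame: x ahead of the robot, y to its left, z up, the work surface at z = 0. Lengths are in m, angles in degrees, forces in N, time in s.
With the tool pointing down it reaches from about 0.35 to 0.875 m from the base axis. Payload 4.2 kg.
Tool frame: the origin (TCP) lies between the finger pads; the fingertips stand 17 mm ahead of it and the grasp point (between the pads) lies 2 mm behind it; z points along the fingers, y is the line along which they close (so a half turn about z gives the same grasp; the last joint's range is limited). The gripper opens to 87 mm and grips with 3 to 60 N. Pads are 19 mm wide; open, the fingers measure 117 mm over their backs; the gripper's body (75 mm by 190 mm) begins 51 mm behind the grasp point.
Start: joints at [87.869, 22.042, 0.453, 0, -68.411, -14.817], TCP at [0.182, 0.598, 0.24] pointing down, gripper open.
Joint ranges: [-179.83, 179.83], [-69.29, 118.12], [-61.27, 80.66], [-181.25, 117.63], [-171.15, -9.14], [-177.46, 177.46]. Speed limits (degrees/s): [159.86, 159.86, 180, 180, 180, 180].

### API

Orientations are given as a 3x3 rotation matrix whose columns are the frame's x, y, z axes.
In Python, from station import r gives the robot as it stands.
- The arm moves only by the tool servo_tool, never from a script. Its argument "targets" is a list of rows, each a list of 5 numbers: the shift along the world's x, y, z in units of 30 mm (1.0 is 30 mm), then the turn about the world's z in rad, then the finger opening in mm, from 0 to 87. In form: [[x, y, z, turn, gripper], ...]. A call has exactly 5 rows; each row is the pose to reach, as a shift and turn from the pose commanded when the call began; what a row does not reach only later rows make up. A row lasts 1/12 s, in which the tool goes at most 41.7 mm and 7.16 degrees, less where a joint would pass 70% of its speed; a pose out of reach is approached as far as the arm can. A call with a gripper value outside its range is refused whole. The fingers move at their own pace and stop on an object; the grip force is fixed at half the most. Time passes only in rows, so rows that repeat a pose let the fingers close, or fill a call up. It gives the time, the measured TCP pose, the force, the opening and the grip force at its end, in the units of the state.
- r.sense(): the state, without advancing time (a new reading comes with each control period).
- r.capture(name): name is "scene" or "top" or "wrist"; returns a dict with "pixels" (384x512x3 uint8, red, green, blue), "fx", "fy", "cx", "cy" (pixels), "world_from_camera" (4x4, takes a point from camera to world coordinates). Camera axes: x right, y down, z forward; pixel columns grow to the right and rows downward; lengths in m; the calibration is good to about 2 mm. A picture is of the moment at which its call begins. There is no depth.
- r.finish_job(): hands the job in; it is judged then, once.
The state is a dict: "time_s": time; "joints": joint angles; "joint_velocities": joint speeds; "effort": joint torques, N m; "tcp_pos": TCP position; "ee_rot": TCP orientation; "wrist_force": force on the tool from outside, world axes, zero at the start; "moment": the same for the moment, N m; "gripper_width": opening from 0.0 (shut) to 1.0 (fully open); "gripper_force": force on a finger pad.
Only numpy, scipy, OpenCV 4.12 (cv2) and the standard library are available. Lean on these libraries where they do the work, as an engineer would, in place of code of your own. Each camera call takes 0.05 s, during which the arm holds its last target. There are 200 camera calls.

## Working session

There is one attempt and no reset: what is moved stays moved. The work goes in short steps, Python scripts to look and compute and a tool call to move; the robot and the scene stay as the last step left them, time stands still between calls to the robot, and variables do not carry over. Pictures are saved under pics/ and viewed, at most 10 in all, crops included, and the job is handed in when it is done.

Besides the shell and the picture viewer there is one more tool, called after "Request:" as name(argument=value, ...) on one line, values as JSON. servo_tool: Moves the arm, as the interface text tells. Its arguments: {"type":"object","properties":{"targets":{"type":"array","items":{"type":"array","items":{"type":"number"}}}},"required":["targets"]}

```bash
ls; mkdir -p pics; python3 - <<'E'
from station import r
import cv2,numpy as np
s=r.sense()
for k in("time_s","tcp_pos","ee_rot","wrist_force","gripper_width","gripper_force"):print(k,s[k])
for n in("scene","top"):
    c=r.capture(n); cv2.imwrite(f"pics/{n}0.png",c["pixels"][:,:,::-1]); print(n,c["fx"],c["cx"],c["cy"]);print(np.round(c["world_from_camera"],3))
    np.savez(f"pics/{n}0.npz",**c)
E
```

```text
pics
time_s 0.0
tcp_pos [0.1819988  0.5973191  0.23845772]
ee_rot [[ 9.56521283e-01 -2.91662001e-01 -5.59171908e-04]
 [-2.91662526e-01 -9.56518955e-01 -2.11201459e-03]
 [ 8.11358714e-05  2.18327639e-03 -9.99997613e-01]]
wrist_force [ 0.62220258 -0.30567779 -0.80540591]
gripper_width 1.000987677614346
gripper_force 0.0
scene 382.6267535250277 251.81496122749397 192.73242120618494
[[-0.713 -0.359  0.602 -0.03 ]
 [-0.701  0.36  -0.615  0.549]
 [ 0.004 -0.861 -0.509  0.51 ]
 [ 0.     0.     0.     1.   ]]
top 401.924751492948 253.51690036294505 197.89920845886363
[[-0.069 -0.973  0.221  0.313]
 [-0.998  0.069 -0.01   0.016]
 [-0.005 -0.221 -0.975  0.918]
 [ 0.     0.     0.     1.   ]]
```

View pics/scene0.png

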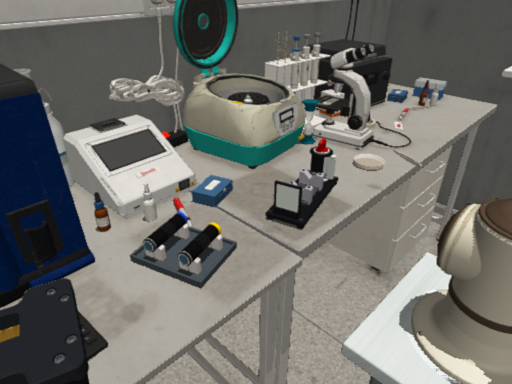

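View pics/top0.png

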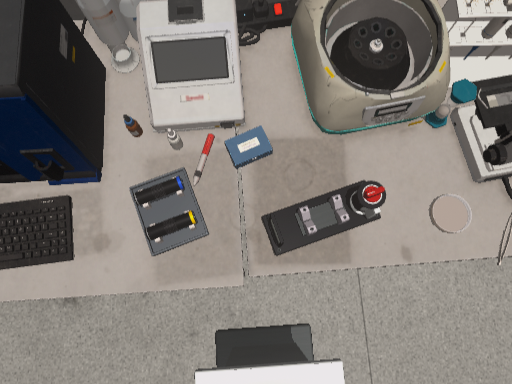

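```bash
python3 - <<'E'
import cv2,numpy as np
c=np.load("pics/top0.npz");p=c["pixels"][:,:,::-1]
a=cv2.resize(p[160:265,255:395],None,fx=5.5,fy=5.5,interpolation=cv2.INTER_CUBIC)
b=cv2.resize(p[160:265,120:220],None,fx=5.5,fy=5.5,interpolation=cv2.INTER_CUBIC)
cv2.imwrite("pics/a.png",a);cv2.imwrite("pics/b.png",b)
E
```

```text
(no output)
```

View pics/a.png

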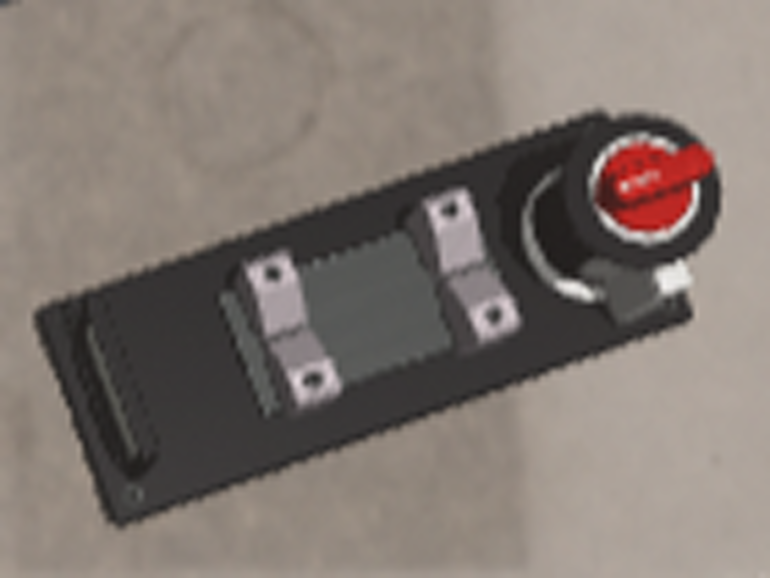

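View pics/b.png

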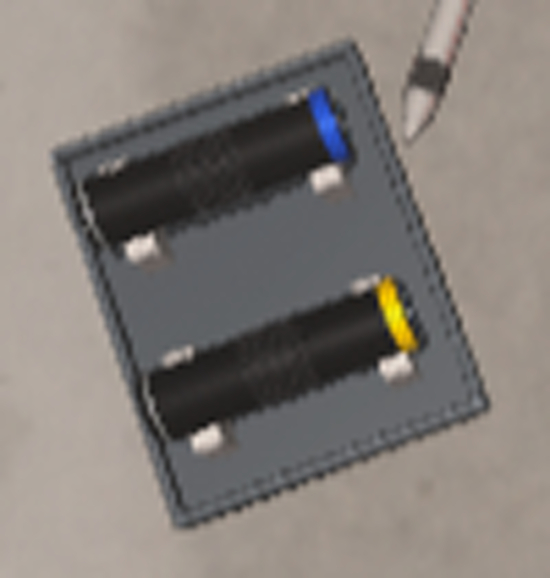

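The top view shows the bench: plate corners at crop px (118,524), (40,312), (690,316), and four saddle-top holes. The tray shows the yellow lens nearest the robot, its band already facing the lamp side (image right, −y).

```bash
cat > h.py <<'E'
import numpy as np,cv2
def ray(c,uv,z):
    uv=np.atleast_2d(uv).astype(float);T=c["world_from_camera"]
    d=np.c_[(uv[:,0]-c["cx"])/c["fx"],(uv[:,1]-c["cy"])/c["fy"],np.ones(len(uv))]@T[:3,:3].T
    o=T[:3,3];return (o+d*((z-o[2])/d[:,2])[:,None])[:,:2]
def axis(p): 
    d=p[0]-p[1];return np.degrees(np.arctan2(d[1],d[0]))
def hsv(c): return cv2.cvtColor(c["pixels"],cv2.COLOR_RGB2HSV)
def blob(m):
    n,l,s,ce=cv2.connectedComponentsWithStats(m.astype(np.uint8));i=1+np.argmax(s[1:,4]);return l==i,s[i],ce[i]
E
python3 - <<'E'
from h import *
c=np.load("pics/top0.npz")
f=lambda L,ox,oy=160:(np.array(L,float)+.5)/5.5-.5+[ox,oy]
H=ray(c,f([(272,273),(314,381),(450,210),(493,317)],255),.060)
print("holes",H,"centre",H.mean(0),"yaw of +y",axis([(H[0]+H[1])/2,(H[2]+H[3])/2]),"sep",np.linalg.norm((H[0]+H[1]-H[2]-H[3])/2))
B=ray(c,f([(118,524),(40,312),(690,316)],255),.016);print("plate",B,axis([B[0],B[2]]),np.linalg.norm(B[0]-B[2]),"centre",(B[1]+B[2])/2)
Tc=ray(c,f([(52,155),(352,45),(488,405),(182,525)],120),.016);print("tray",Tc.mean(0),axis([Tc[0],Tc[1]]),axis([Tc[3],Tc[2]]),np.linalg.norm(Tc[0]-Tc[1]),np.linalg.norm(Tc[0]-Tc[3]))
h=hsv(c)
m,s,ce=blob((h[...,0]>20)&(h[...,0]<35)&(h[...,1]>150)&(h[...,2]>100));print("yellow",s,ce,ray(c,ce,.058))
m,s,ce=blob(((h[...,0]<6)|(h[...,0]>174))&(h[...,1]>150)&(np.indices(h.shape[:2])[1]>330)&(np.indices(h.shape[:2])[0]>150));print("red",s,ce,ray(c,ce,.1))
# barrels
b=(h[...,2]<48); b[:165]=0;b[265:]=0;b[:,:130]=0;b[:,215:]=0
n,l,s,cc=cv2.connectedComponentsWithStats(b.astype(np.uint8))
for i in range(1,n):
    if s[i,4]>200:
        q=np.argwhere(l==i)[:,::-1].astype(np.float32);R=cv2.minAreaRect(q);bx=ray(c,cv2.boxPoints(R),.045);print(s[i],R,bx,bx.mean(0))
E
```

```text
holes [[ 0.47361295 -0.10135053]
 [ 0.42965193 -0.11353777]
 [ 0.49403465 -0.17435358]
 [ 0.4499554  -0.18624789]] centre [ 0.46181373 -0.14387244] yaw of +y 105.61506932232649 sep 0.07564864016784804
plate [[ 0.38311139 -0.03509113]
 [ 0.47225522 -0.01001775]
 [ 0.45170477 -0.27774027]] 105.78482595568741 0.25215800769564395 centre [ 0.46197999 -0.14387901]
tray [0.50127772 0.20230345] 107.13718626285912 107.68363536559637 0.1336396702785717 0.16737165536931456
yellow [188 211   8  13  47] [191.40425532 216.87234043] [[0.47435778 0.14389842]]
red [364 186  21  16 207] [373.63285024 193.11111111] [[ 0.49002033 -0.24411218]]
[138 185  42  20 230] ((158.4146270751953, 194.26828002929688), (5.8276047706604, 42.96623992919922), 69.775146484375) [[0.52578746 0.2648941 ]
 [0.55364882 0.174232  ]
 [0.54067041 0.17007878]
 [0.5129969  0.26049245]] [0.5332759  0.21742433]
[147 213  45  27 442] ((168.70001220703125, 225.89999389648438), (13.038330078125, 44.454917907714844), 69.14553833007812) [[0.4597379  0.24694464]
 [0.48862935 0.15483398]
 [0.46069022 0.14555649]
 [0.43222315 0.23711953]] [0.46032016 0.19611366]
```

Request:
servo_tool(targets=[[0.41, -1.12, 0, -0.04, 60], [0.82, -2.24, 0, -0.08, 60], [1.23, -3.36, 0, -0.12, 60], [1.64, -4.48, 0, -0.16, 60], [2.05, -5.6, 0, -0.2, 60]])

```text
time_s: 0.52
tcp_pos: [0.2438, 0.4279, 0.239]
ee_rot: [[0.879, -0.477, -0.0], [-0.477, -0.879, -0.001], [0.0, 0.001, -1.0]]
wrist_force: [0.8, -0.2, -0.9]
gripper_width: 0.729
gripper_force: 0.0
```

Request:
servo_tool(targets=[[0.41, -1.12, 0, -0.04, 60], [0.82, -2.24, 0, -0.08, 60], [1.23, -3.36, 0, -0.12, 60], [1.64, -4.48, 0, -0.16, 60], [2.05, -5.6, 0, -0.2, 60]])

```text
time_s: 0.93
tcp_pos: [0.3051, 0.2599, 0.2393]
ee_rot: [[0.767, -0.642, -0.0], [-0.642, -0.767, -0.0], [-0.0, 0.0, -1.0]]
wrist_force: [0.4, 0.5, -0.8]
gripper_width: 0.693
gripper_force: 0.0
```

Request:
servo_tool(targets=[[0.41, -1.12, 0, -0.04, 60], [0.82, -2.24, 0, -0.08, 60], [1.23, -3.36, 0, -0.12, 60], [1.64, -4.48, 0, -0.16, 60], [2.05, -5.6, 0, -0.2, 60]])

```text
time_s: 1.35
tcp_pos: [0.3665, 0.092, 0.2396]
ee_rot: [[0.624, -0.782, 0.0], [-0.782, -0.624, 0.0], [-0.0, -0.0, -1.0]]
wrist_force: [0.7, 1.0, 0.2]
gripper_width: 0.687
gripper_force: 0.0
```

Request:
servo_tool(targets=[[0.41, -1.12, 0, -0.04, 60], [0.82, -2.24, 0, -0.08, 60], [1.23, -3.36, 0, -0.12, 60], [1.64, -4.48, 0, -0.16, 60], [2.05, -5.6, 0, -0.2, 60]])

```text
time_s: 1.77
tcp_pos: [0.4281, -0.0761, 0.2394]
ee_rot: [[0.455, -0.89, -0.0], [-0.89, -0.455, 0.0], [-0.0, 0.0, -1.0]]
wrist_force: [0.6, 0.3, 0.5]
gripper_width: 0.69
gripper_force: 0.0
```

Request:
servo_tool(targets=[[0.41, -1.1, 0, -0.04, 60], [0.82, -2.2, 0, -0.08, 60], [1.23, -3.3, 0, -0.12, 60], [1.64, -4.4, 0, -0.16, 60], [2.03, -5.53, 0, -0.2, 60]])

```text
time_s: 2.18
tcp_pos: [0.4891, -0.2418, 0.239]
ee_rot: [[0.269, -0.963, -0.001], [-0.963, -0.269, 0.0], [-0.001, 0.001, -1.0]]
wrist_force: [0.9, 0.8, -0.5]
gripper_width: 0.691
gripper_force: 0.0
```

Request:
servo_tool(targets=[[0, 0, 0, 0, 60], [0, 0, 0, 0, 60], [0, 0, 0, 0, 60], [0, 0, 0, 0, 60], [0, 0, 0, 0, 60]])

```text
time_s: 2.6
tcp_pos: [0.4888, -0.239, 0.2398]
ee_rot: [[0.273, -0.962, 0.0], [-0.962, -0.273, 0.0], [-0.0, -0.0, -1.0]]
wrist_force: [-0.4, -0.9, -0.3]
gripper_width: 0.692
gripper_force: 0.0
```

```bash
python3 - <<'E'
from station import r
from h import *
c=r.capture("wrist");np.savez("pics/w1.npz",**c);cv2.imwrite("pics/w1.png",c["pixels"][:,:,::-1])
print(c["fx"],c["cx"],c["cy"],np.round(c["world_from_camera"],3));s=r.sense();print(s["tcp_pos"],s["joints"])
h=hsv(c);m,s,ce=blob(((h[...,0]<6)|(h[...,0]>174))&(h[...,1]>150));print("red",s,ce,ray(c,ce,.11))
E
```

```text
277.88642283630065 259.72647604783924 189.95808667776697 [[-0.962 -0.262 -0.077  0.51 ]
 [-0.273  0.922  0.274 -0.315]
 [-0.001  0.285 -0.959  0.384]
 [ 0.     0.     0.     1.   ]]
[ 0.48892169 -0.23905178  0.23994178] [-8.98283987e+00  1.41548237e+01 -1.09462000e+01 -4.31219179e-03
 -6.48697918e+01  2.48424518e+01]
red [246 167  31  42 802] [261.08229426 184.46758105] [[ 0.48862217 -0.24296209]]
```

View pics/w1.png

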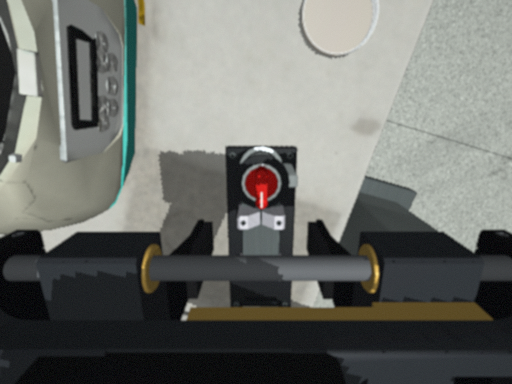

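The wrist view shows the red knob at (261,184), its bar running along the bench (image vertical), centred under the tool. I'll descend and grip.

Request:
servo_tool(targets=[[0, 0, -1.1, 0, 60], [0, 0, -2.2, 0, 60], [0, 0, -3.2, 0, 60], [0, 0, -3.8, 0, 60], [0, 0, -4.05, 0, 60]])

```text
time_s: 3.07
tcp_pos: [0.4872, -0.2388, 0.1154]
ee_rot: [[0.272, -0.962, -0.005], [-0.962, -0.272, 0.001], [-0.003, 0.005, -1.0]]
wrist_force: [0.3, -0.4, -0.2]
gripper_width: 0.685
gripper_force: 0.0
```

Request:
servo_tool(targets=[[0, 0, 0, 0, 30], [0, 0, 0, 0, 10], [0, 0, 0, 0, 5], [0, 0, 0, 0, 5], [0, 0, 0, 0, 5]])

```text
time_s: 3.48
tcp_pos: [0.4898, -0.2402, 0.1194]
ee_rot: [[0.272, -0.962, 0.003], [-0.962, -0.272, -0.001], [0.001, -0.003, -1.0]]
wrist_force: [0.3, 0.2, 0.7]
gripper_width: 0.396
gripper_force: 0.0
```

Request:
servo_tool(targets=[[0, 0, 0, 0, 5], [0, 0, 0, 0, 5], [0, 0, 0, 0, 5], [0, 0, 0, 0, 5], [0, 0, 0, 0, 5]])

```text
time_s: 3.9
tcp_pos: [0.4879, -0.2404, 0.1182]
ee_rot: [[0.271, -0.962, -0.002], [-0.962, -0.271, -0.0], [-0.001, 0.002, -1.0]]
wrist_force: [-4.3, -1.7, 3.8]
gripper_width: 0.136
gripper_force: 30.0
```

Request:
servo_tool(targets=[[0, 0, 0, -0.08, 5], [0, 0, 0, -0.16, 5], [0, 0, 0, -0.24, 5], [0, 0, 0, -0.32, 5], [0, 0, 0, -0.4, 5]])

```text
time_s: 4.32
tcp_pos: [0.4879, -0.2403, 0.1182]
ee_rot: [[-0.128, -0.992, -0.002], [-0.992, 0.128, -0.0], [0.0, 0.002, -1.0]]
wrist_force: [-4.7, -1.5, 4.0]
gripper_width: 0.137
gripper_force: 30.0
```

```bash
python3 - <<'E'
from station import r
s=r.sense();print(s["tcp_pos"],s["moment"],s["wrist_force"],s["gripper_force"])
E
```

```text
[ 0.48792509 -0.24033391  0.11822177] [-0.40902305  1.15160245  0.11411804] [-4.6688933  -1.45644352  4.00515495] 29.99727973714471
```

Moment about z is rising towards the detent as expected; continue past it.

Request:
servo_tool(targets=[[0, 0, 0, -0.08, 5], [0, 0, 0, -0.16, 5], [0, 0, 0, -0.24, 5], [0, 0, 0, -0.32, 5], [0, 0, 0, -0.4, 5]])

```text
time_s: 4.73
tcp_pos: [0.4879, -0.2403, 0.1182]
ee_rot: [[-0.505, -0.863, -0.002], [-0.863, 0.505, -0.0], [0.001, 0.002, -1.0]]
wrist_force: [-4.3, -1.1, 4.1]
gripper_width: 0.133
gripper_force: 30.0
```

Request:
servo_tool(targets=[[0, 0, 0, -0.08, 5], [0, 0, 0, -0.16, 5], [0, 0, 0, -0.24, 5], [0, 0, 0, -0.32, 5], [0, 0, 0, -0.37, 5]])

```text
time_s: 5.15
tcp_pos: [0.4879, -0.2403, 0.1182]
ee_rot: [[-0.783, -0.622, -0.002], [-0.622, 0.783, 0.0], [0.002, 0.002, -1.0]]
wrist_force: [-4.2, -0.8, 4.0]
gripper_width: 0.139
gripper_force: 30.0
```

Request:
servo_tool(targets=[[0, 0, 0, 0, 5], [0, 0, 0, 0, 5], [0, 0, 0, 0, 60], [0, 0, 0, 0, 60], [0, 0, 0, 0, 60]])

```text
time_s: 5.57
tcp_pos: [0.49, -0.2399, 0.118]
ee_rot: [[-0.78, -0.626, 0.002], [-0.626, 0.78, -0.0], [-0.002, -0.001, -1.0]]
wrist_force: [0.6, 0.2, -1.1]
gripper_width: 0.282
gripper_force: 0.0
```

Request:
servo_tool(targets=[[0, 0, 0, 0, 60], [0, 0, 0, 0, 60], [0, 0, 0.8, 0, 60], [0, 0, 1.8, 0, 60], [0, 0, 3, 0, 60]])

```text
time_s: 5.98
tcp_pos: [0.4881, -0.2396, 0.2073]
ee_rot: [[-0.78, -0.626, -0.004], [-0.626, 0.78, 0.001], [0.003, 0.004, -1.0]]
wrist_force: [0.8, 0.0, -0.9]
gripper_width: 0.641
gripper_force: 0.0
```

```bash
python3 - <<'E'
from station import r
from h import *
c=r.capture("wrist");np.savez("pics/w2.npz",**c);cw=c["pixels"][:,:,::-1]
c2=r.capture("top");t=cv2.resize(c2["pixels"][160:265,255:395,::-1],None,fx=3.6,fy=3.6);t=cv2.copyMakeBorder(t,0,384-378,0,0,cv2.BORDER_CONSTANT)[:384]
cv2.imwrite("pics/w2.png",np.hstack([cw[:,110:400],t]))
s=r.sense();print(s["tcp_pos"],s["wrist_force"],s["moment"],s["gripper_width"])
E
```

```text
[ 0.49287391 -0.24120759  0.21443821] [-0.46703808  0.15204393  0.27145451] [ 0.06783461 -0.19240683 -0.00903357] 0.6706952005703024
```

View pics/w2.png

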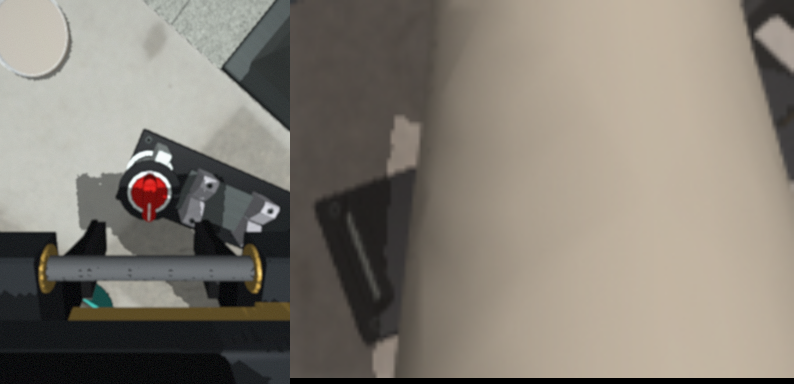

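The wrist view shows the bar now about 67° round from the bench axis, and the knob stayed there after release: the shutter is open. On to the tray.

Request:
servo_tool(targets=[[-0.06, 0.96, 0.1, 0.08, 60], [-0.12, 1.92, 0.2, 0.16, 60], [-0.18, 2.88, 0.3, 0.24, 60], [-0.24, 3.84, 0.4, 0.32, 60], [-0.31, 4.8, 0.5, 0.4, 60]])

```text
time_s: 6.5
tcp_pos: [0.4796, -0.0947, 0.2229]
ee_rot: [[-0.472, -0.882, 0.001], [-0.882, 0.472, 0.0], [-0.0, -0.0, -1.0]]
wrist_force: [0.3, 0.7, -0.3]
gripper_width: 0.688
gripper_force: 0.0
```

Request:
servo_tool(targets=[[-0.06, 0.96, 0, 0.08, 60], [-0.12, 1.92, 0, 0.16, 60], [-0.18, 2.88, 0, 0.24, 60], [-0.24, 3.84, 0, 0.32, 60], [-0.31, 4.8, 0, 0.4, 60]])

```text
time_s: 6.92
tcp_pos: [0.4703, 0.0495, 0.2229]
ee_rot: [[-0.09, -0.996, 0.001], [-0.996, 0.09, 0.0], [-0.001, -0.001, -1.0]]
wrist_force: [1.6, 0.1, -0.1]
gripper_width: 0.689
gripper_force: 0.0
```

Request:
servo_tool(targets=[[-0.06, 0.96, 0, 0.08, 60], [-0.12, 1.92, 0, 0.16, 60], [-0.18, 2.88, 0, 0.24, 60], [-0.24, 3.84, 0, 0.32, 60], [-0.31, 4.78, 0, 0.4, 60]])

```text
time_s: 7.33
tcp_pos: [0.4609, 0.1931, 0.2229]
ee_rot: [[0.305, -0.952, 0.0], [-0.952, -0.305, 0.001], [-0.0, -0.001, -1.0]]
wrist_force: [0.3, -0.1, -0.8]
gripper_width: 0.688
gripper_force: 0.0
```

Request:
servo_tool(targets=[[0, 0, 0, 0, 60], [0, 0, 0, 0, 60], [0, 0, 0, 0, 60], [0, 0, 0, 0, 60], [0, 0, 0, 0, 60]])

```text
time_s: 7.75
tcp_pos: [0.4612, 0.1905, 0.223]
ee_rot: [[0.299, -0.954, -0.0], [-0.954, -0.299, -0.0], [-0.0, 0.0, -1.0]]
wrist_force: [-0.4, 0.6, 0.4]
gripper_width: 0.689
gripper_force: 0.0
```

```bash
python3 - <<'E'
from station import r
from h import *
c=r.capture("wrist");np.savez("pics/w3.npz",**c)
s=r.sense();print(s["tcp_pos"],s["ee_rot"][:2],s["joints"])
cv2.imwrite("pics/w3.png",c["pixels"][:,:,::-1])
h=hsv(c);m,s,ce=blob((h[...,0]>20)&(h[...,0]<35)&(h[...,1]>150)&(h[...,2]>100));print("yellow",s,ce,ray(c,ce,.055))
E
```

```text
[0.46124408 0.19049283 0.223081  ] [[ 2.98805809e-01 -9.54313935e-01  3.95579780e-05]
 [-9.54313935e-01 -2.98805807e-01  6.04720815e-05]] [ 4.11160359e+01  1.05306848e+01 -1.83058520e+01 -1.27845500e-03
 -6.11594773e+01 -2.37295279e+01]
yellow [247 132  26   9 198] [259.72727273 136.21717172] [[0.47581341 0.14401094]]
```

View pics/w3.png

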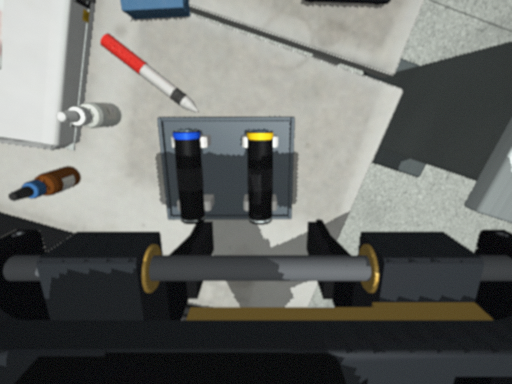

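```bash
python3 - <<'E'
from h import *
c=np.load("pics/w3.npz");p=c["pixels"].astype(int);h=hsv(c)
print([ (r_,*p[r_,260]) for r_ in list(range(128,144))+list(range(208,226))])
d=np.array([.299,-.954]);n=np.array([.954,.299]);t=np.array([.4612,.1905])
for row in (132,141,216,220):
    for z in (.045,.058): q=ray(c,[260,row],z)[0]-t;print(row,z,q@d,q@n)
for row in (155,175,200):
    cols=np.where(h[row,235:290,2]<60)[0]+235;a=cols.min()-.5;b=cols.max()+.5
    print(row,a,b,[((ray(c,[x,row],.045)[0]-t)@n).round(4) for x in (a,b)])
E
```

```text
[(128, np.int64(121), np.int64(133), np.int64(138)), (129, np.int64(99), np.int64(110), np.int64(118)), (130, np.int64(74), np.int64(88), np.int64(100)), (131, np.int64(84), np.int64(93), np.int64(99)), (132, np.int64(144), np.int64(143), np.int64(86)), (133, np.int64(231), np.int64(228), np.int64(62)), (134, np.int64(253), np.int64(251), np.int64(56)), (135, np.int64(252), np.int64(251), np.int64(58)), (136, np.int64(252), np.int64(251), np.int64(60)), (137, np.int64(253), np.int64(252), np.int64(62)), (138, np.int64(253), np.int64(251), np.int64(59)), (139, np.int64(237), np.int64(234), np.int64(53)), (140, np.int64(158), np.int64(153), np.int64(42)), (141, np.int64(79), np.int64(78), np.int64(47)), (142, np.int64(38), np.int64(40), np.int64(41)), (143, np.int64(37), np.int64(39), np.int64(43)), (208, np.int64(18), np.int64(16), np.int64(18)), (209, np.int64(20), np.int64(23), np.int64(20)), (210, np.int64(13), np.int64(13), np.int64(12)), (211, np.int64(11), np.int64(15), np.int64(13)), (212, np.int64(14), np.int64(15), np.int64(16)), (213, np.int64(17), np.int64(18), np.int64(17)
[... 514 characters left out ...]
int64(132), np.int64(131), np.int64(129)), (225, np.int64(183), np.int64(185), np.int64(179))]
132 0.045 0.05247979282733321 -0.0002629187531615427
132 0.058 0.05356455140358045 -0.0002621182103660913
141 0.045 0.04231184996514171 -0.0002611358307817186
141 0.058 0.04380651990319126 -0.0002604071648791943
216 0.045 -0.05025144866692948 -0.0002449050967070574
216 0.058 -0.04502517359405232 -0.0002448307580758379
220 0.045 -0.055619116118258205 -0.00024396389015661837
220 0.058 -0.050176448417639435 -0.00024392749541079888
155 246.5 289.5 [np.float64(0.0155), np.float64(-0.0347)]
175 246.5 272.5 [np.float64(0.0158), np.float64(-0.0151)]
200 248.5 289.5 [np.float64(0.0138), np.float64(-0.0363)]
```

The yellow lens runs vertically in the picture at column 260, ends at rows 132 and 222, band up: centred under the tool to about 1 mm. Descend and grip at the axis.

Request:
servo_tool(targets=[[0, 0, -1, 0, 60], [0, 0, -2, 0, 60], [0, 0, -3, 0, 60], [0, 0, -3.7, 0, 60], [0, 0, -4.3, 0, 60]])

```text
time_s: 8.22
tcp_pos: [0.4607, 0.1901, 0.0924]
ee_rot: [[0.299, -0.954, -0.001], [-0.954, -0.299, -0.001], [0.001, 0.002, -1.0]]
wrist_force: [0.9, -0.0, -0.4]
gripper_width: 0.692
gripper_force: 0.0
```

Request:
servo_tool(targets=[[0, 0, -0.5, 0, 60], [0, 0, -0.9, 0, 60], [0, 0, -1.3, 0, 60], [0, 0, -1.6, 0, 60], [0, 0, -1.7, 0, 60]])

```text
time_s: 8.63
tcp_pos: [0.4607, 0.1904, 0.0418]
ee_rot: [[0.299, -0.954, -0.002], [-0.954, -0.299, -0.001], [0.001, 0.002, -1.0]]
wrist_force: [-0.3, -0.2, -0.3]
gripper_width: 0.69
gripper_force: 0.0
```

Request:
servo_tool(targets=[[0, 0, 0, 0, 45], [0, 0, 0, 0, 30], [0, 0, 0, 0, 20], [0, 0, 0, 0, 20], [0, 0, 0, 0, 20]])

```text
time_s: 9.05
tcp_pos: [0.4615, 0.1916, 0.0437]
ee_rot: [[0.3, -0.954, 0.001], [-0.954, -0.3, 0.001], [-0.001, -0.001, -1.0]]
wrist_force: [0.7, 0.3, 0.2]
gripper_width: 0.396
gripper_force: 0.0
```

Request:
servo_tool(targets=[[0, 0, 0, 0, 20], [0, 0, 0, 0, 20], [0, 0, 0, 0, 20], [0, 0, 0, 0, 20], [0, 0, 0, 0, 20]])

```text
time_s: 9.47
tcp_pos: [0.4609, 0.1913, 0.0434]
ee_rot: [[0.3, -0.954, -0.0], [-0.954, -0.3, -0.0], [0.0, 0.0, -1.0]]
wrist_force: [-2.9, 0.5, 6.1]
gripper_width: 0.337
gripper_force: 30.0
```

Request:
servo_tool(targets=[[0, 0, 0.3, 0, 20], [0, 0, 0.8, 0, 20], [0, 0, 1.5, 0, 20], [0, 0, 2.2, 0, 20], [0, 0, 3.0, 0, 20]])

```text
time_s: 9.88
tcp_pos: [0.4607, 0.1909, 0.1335]
ee_rot: [[0.3, -0.954, -0.001], [-0.954, -0.3, -0.001], [0.001, 0.002, -1.0]]
wrist_force: [0.7, 0.5, -1.3]
gripper_width: 0.336
gripper_force: 30.0
```

Request:
servo_tool(targets=[[0, 0, 0.6, 0, 20], [0, 0, 1.0, 0, 20], [0, 0, 1.3, 0, 20], [0, 0, 1.3, 0, 20], [0, 0, 1.3, 0, 20]])

```text
time_s: 10.3
tcp_pos: [0.4609, 0.1912, 0.1719]
ee_rot: [[0.3, -0.954, -0.0], [-0.954, -0.3, 0.0], [-0.0, 0.0, -1.0]]
wrist_force: [-0.4, -0.0, -0.5]
gripper_width: 0.341
gripper_force: 30.0
```

```bash
python3 - <<'E'
from station import r
from h import *
c=r.capture("wrist");np.savez("pics/w4.npz",**c)
s=r.sense();print(s["tcp_pos"],s["ee_rot"][:2],s["wrist_force"],s["moment"],s["gripper_width"])
cv2.imwrite("pics/w4.png",c["pixels"][:,:,::-1])
h=hsv(c);m,s,ce=blob((h[...,0]>20)&(h[...,0]<35)&(h[...,1]>150)&(h[...,2]>100));print("yellow",s,ce)
E
```

```text
[0.46061705 0.19100122 0.17122885] [[ 2.99937984e-01 -9.53957626e-01 -1.43329530e-03]
 [-9.53958684e-01 -2.99937342e-01 -6.48567098e-04]] [-0.22458627  0.32344206 -1.71041937] [ 0.03278865 -0.03440152 -0.01578421] 0.3313468809496659
yellow [231 160  59  21 967] [259.68045502 170.78490176]
```

View pics/w4.png

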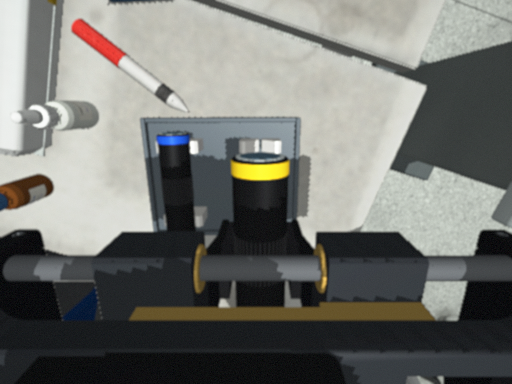

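```bash
python3 - <<'E'
from h import *
c=np.load("pics/w4.npz");p=c["pixels"].astype(int)
print([ (r_,p[r_,260,0],p[r_,260,2]) for r_ in range(150,186)])
d=np.array([.3,-.954]);n=np.array([.954,.3]);t=np.array([.4607,.1911])
for row in range(158,184,4):
    q=ray(c,[260,row],.188)[0]-t;print(row,q@d,q@n)
E
```

```text
[(150, np.int64(143), np.int64(158)), (151, np.int64(132), np.int64(147)), (152, np.int64(102), np.int64(119)), (153, np.int64(63), np.int64(87)), (154, np.int64(48), np.int64(77)), (155, np.int64(46), np.int64(75)), (156, np.int64(47), np.int64(74)), (157, np.int64(45), np.int64(73)), (158, np.int64(66), np.int64(89)), (159, np.int64(126), np.int64(139)), (160, np.int64(172), np.int64(182)), (161, np.int64(161), np.int64(171)), (162, np.int64(91), np.int64(103)), (163, np.int64(60), np.int64(32)), (164, np.int64(159), np.int64(29)), (165, np.int64(246), np.int64(44)), (166, np.int64(255), np.int64(56)), (167, np.int64(255), np.int64(62)), (168, np.int64(254), np.int64(57)), (169, np.int64(254), np.int64(62)), (170, np.int64(254), np.int64(59)), (171, np.int64(254), np.int64(58)), (172, np.int64(254), np.int64(60)), (173, np.int64(254), np.int64(57)), (174, np.int64(254), np.int64(56)), (175, np.int64(254), np.int64(58)), (176, np.int64(254), np.int64(56)), (177, np.int64(255), np.int64(58)), (178, np.int64(255), np.int64(55)), (179, np.int64(243), np.int64(50)), (180, np.int64(149), np.int64(41)), (181, np.int64(62), np.int64(39)), (182, np.int64(32), np.int64(40)), (183, np.int64(34), np.int64(39)), (184, np.int64(37), np.int64(41)), (185, np.int64(37), np.int64(42))]
158 0.05671664414278036 9.114656073079194e-05
162 0.05482885358199013 9.100783350817626e-05
166 0.05292529273931598 9.086794738194341e-05
170 0.05100576317249474 9.072688776916478e-05
174 0.04907006309582682 9.05846398413443e-05
178 0.04711798730946374 9.044118851906507e-05
182 0.045149327126893735 9.029651846668811e-05
```

Lens held level, band edge 54.6 mm from the tool: centred. Carry it over the V-block.

Request:
servo_tool(targets=[[0, -0.6, 0, 0, 20], [0, -1.3, 0, -0.01, 20], [0, -2.1, 0, -0.01, 20], [0, -2.9, 0, -0.01, 20], [0.01, -3.7, 0, -0.01, 20]])

```text
time_s: 10.77
tcp_pos: [0.4605, 0.0791, 0.1706]
ee_rot: [[0.291, -0.957, -0.003], [-0.957, -0.291, -0.001], [0.0, 0.003, -1.0]]
wrist_force: [0.2, -0.3, -0.6]
gripper_width: 0.335
gripper_force: 30.0
```

Request:
servo_tool(targets=[[0, -0.8, 0, 0, 20], [0, -1.6, 0, -0.01, 20], [0, -2.4, 0, -0.01, 20], [0, -3.2, 0, -0.01, 20], [0.01, -4, 0, -0.01, 20]])

```text
time_s: 11.18
tcp_pos: [0.4608, -0.0409, 0.1707]
ee_rot: [[0.281, -0.96, -0.003], [-0.96, -0.281, -0.0], [-0.0, 0.003, -1.0]]
wrist_force: [0.1, -0.1, -1.7]
gripper_width: 0.333
gripper_force: 30.0
```

Request:
servo_tool(targets=[[0, -0.8, 0, 0, 20], [0, -1.6, 0, -0.01, 20], [0, -2.4, 0, -0.01, 20], [0, -3, 0, -0.01, 20], [0.01, -3.47, 0, -0.01, 20]])

```text
time_s: 11.6
tcp_pos: [0.461, -0.1452, 0.1705]
ee_rot: [[0.27, -0.963, -0.003], [-0.963, -0.27, 0.0], [-0.001, 0.003, -1.0]]
wrist_force: [-0.3, 0.1, -1.5]
gripper_width: 0.334
gripper_force: 30.0
```

Request:
servo_tool(targets=[[0, 0, 0, 0, 20], [0, 0, 0, 0, 20], [0, 0, 0, 0, 20], [0, 0, 0, 0, 20], [0, 0, 0, 0, 20]])

```text
time_s: 12.02
tcp_pos: [0.462, -0.143, 0.1719]
ee_rot: [[0.273, -0.962, -0.0], [-0.962, -0.273, 0.0], [-0.0, 0.0, -1.0]]
wrist_force: [-0.1, -0.1, -1.3]
gripper_width: 0.335
gripper_force: 30.0
```

```bash
python3 - <<'E'
from station import r
from h import *
c=r.capture("wrist");np.savez("pics/w5.npz",**c)
s=r.sense();print(s["tcp_pos"],s["ee_rot"][:2],s["wrist_force"],s["moment"],s["joints"])
cv2.imwrite("pics/w5.png",cv2.resize(c["pixels"][100:260,160:360,::-1],None,fx=3.75,fy=3.75,interpolation=cv2.INTER_CUBIC))
E
```

```text
[ 0.46207117 -0.14310228  0.17198398] [[ 2.72659685e-01 -9.62110524e-01 -1.87915250e-04]
 [-9.62110538e-01 -2.72659698e-01  4.95396660e-05]] [ 0.5002173   0.32502755 -1.37667812] [ 0.07466301  0.01030178 -0.00080733] [ 2.08061252e+00  1.20637568e+01 -2.45501051e+01 -4.02030301e-03
 -5.33967949e+01  1.37443806e+01]
```

View pics/w5.png

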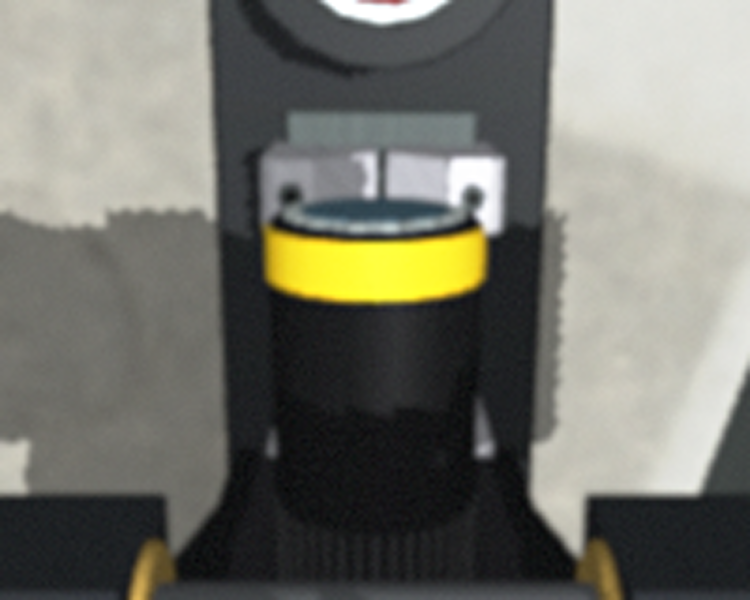

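The lens (band 265–487 in the crop) sits above the lamp-side saddle (holes at 290,195 and 473,195; V line at 384). Check the lateral and along offsets by rays.

```bash
python3 - <<'E'
from h import *
c=np.load("pics/w5.npz")
f=lambda L:(np.array(L,float)+.5)/3.75-.5+[160,100]
yb=np.array([-.2727,.9621]);xb=np.array([.9621,.2727]);t=np.array([.4621,-.1431])
def rep(n,L,z):
    q=ray(c,f(L),z)-t;print(n,np.round(np.c_[q@xb,q@yb]*1e3,1).tolist())
rep("holes",[(290,195),(473,195)],.06);rep("outer",[(262,195),(506,195)],.06);rep("far edge top",[(270,150),(495,150)],.06)
rep("V",[(384,195),(384,160)],.043);rep("plate edges",[(222,250),(550,250),(215,60),(551,60)],.018);rep("lens band",[(265,250),(487,250)],.174)
E
```

```text
holes [[21.0, -40.1], [-24.1, -40.1]]
outer [[27.9, -40.1], [-32.2, -40.1]]
far edge top [[25.6, -51.1], [-29.1, -51.0]]
V [[-2.3, -37.5], [-2.3, -46.6]]
plate edges [[44.7, -17.6], [-50.8, -17.6], [44.4, -71.1], [-48.6, -71.1]]
lens band [[15.3, -49.9], [-15.6, -49.9]]
```

Wrist view and the knob's own pull at the grip both say the bench lies ~1.8 mm towards −x and ~1.5 mm towards the lamp; correct and descend.

Request:
servo_tool(targets=[[-0.045, -0.07, -0.6, 0, 20], [-0.045, -0.07, -1.2, 0, 20], [-0.045, -0.07, -1.8, 0, 20], [-0.045, -0.07, -2.4, 0, 20], [-0.045, -0.07, -2.8, 0, 20]])

```text
time_s: 12.48
tcp_pos: [0.4601, -0.1453, 0.0867]
ee_rot: [[0.272, -0.962, -0.002], [-0.962, -0.272, 0.0], [-0.001, 0.002, -1.0]]
wrist_force: [-0.8, 0.5, -1.3]
gripper_width: 0.336
gripper_force: 30.0
```

Request:
servo_tool(targets=[[0, 0, -0.3, 0, 20], [0, 0, -0.5, 0, 20], [0, 0, -0.65, 0, 20], [0, 0, -0.7, 0, 20], [0, 0, -0.7, 0, 20]])

```text
time_s: 12.9
tcp_pos: [0.4609, -0.1458, 0.0672]
ee_rot: [[0.272, -0.962, 0.0], [-0.962, -0.272, -0.0], [0.0, -0.0, -1.0]]
wrist_force: [-1.1, -0.7, -1.1]
gripper_width: 0.335
gripper_force: 30.0
```

Request:
servo_tool(targets=[[0, 0, -0.03, 0, 20], [0, 0, -0.06, 0, 20], [0, 0, -0.09, 0, 20], [0, 0, -0.11, 0, 20], [0, 0, -0.13, 0, 20]])

```text
time_s: 13.32
tcp_pos: [0.4608, -0.1459, 0.0633]
ee_rot: [[0.272, -0.962, 0.0], [-0.962, -0.272, -0.0], [0.0, -0.0, -1.0]]
wrist_force: [-0.1, 1.1, -1.3]
gripper_width: 0.336
gripper_force: 30.0
```

Request:
servo_tool(targets=[[0, 0, -0.02, 0, 20], [0, 0, -0.03, 0, 20], [0, 0, -0.04, 0, 20], [0, 0, -0.05, 0, 20], [0, 0, -0.05, 0, 20]])

```text
time_s: 13.73
tcp_pos: [0.4613, -0.1458, 0.0625]
ee_rot: [[0.272, -0.962, 0.001], [-0.962, -0.272, -0.0], [0.001, -0.001, -1.0]]
wrist_force: [-0.1, 1.2, 5.1]
gripper_width: 0.334
gripper_force: 30.0
```

Request:
servo_tool(targets=[[0, 0, -0.02, 0, 20], [0, 0, -0.03, 0, 20], [0, 0, -0.04, 0, 20], [0, 0, -0.05, 0, 20], [0, 0, -0.05, 0, 20]])

```text
time_s: 14.15
tcp_pos: [0.4613, -0.1459, 0.0624]
ee_rot: [[0.272, -0.962, 0.002], [-0.962, -0.272, -0.0], [0.001, -0.001, -1.0]]
wrist_force: [-4.7, 2.7, 16.0]
gripper_width: 0.338
gripper_force: 30.1
```

Request:
servo_tool(targets=[[0, 0, 0, 0, 20], [0, 0, 0, 0, 20], [0, 0, 0, 0, 20], [0, 0, 0, 0, 20], [0, 0, 0, 0, 20]])

```text
time_s: 14.57
tcp_pos: [0.4614, -0.1458, 0.0623]
ee_rot: [[0.272, -0.962, 0.002], [-0.962, -0.272, -0.0], [0.001, -0.002, -1.0]]
wrist_force: [-3.8, 2.7, 15.8]
gripper_width: 0.339
gripper_force: 30.1
```

```bash
python3 - <<'E'
from station import r
from h import *
F=[];M=[]
for i in range(6):
    c=r.capture("wrist" if i%2 else "top");s=r.sense();F.append(s["wrist_force"]);M.append(s["moment"])
F=np.mean(F,0);print(F,np.mean(M,0),s["tcp_pos"],"xb",F[:2]@[.962,.2727],"yb",F[:2]@[-.2727,.962],s["gripper_force"])
np.savez("pics/w6.npz",**c)
E
```

```text
[-4.13050695  3.49648373 16.30821464] [ 0.95949261  1.20319286 -0.14188905] [ 0.46135386 -0.14584516  0.06236426] xb -3.020056568432041 yb 4.4900065919780525 30.054090027697384
```

Request:
servo_tool(targets=[[-0.01, 0.01, 0, 0, 20], [-0.02, 0.015, 0, 0, 20], [-0.027, 0.02, 0.003, 0, 20], [-0.027, 0.02, 0.005, 0, 20], [-0.027, 0.02, 0.005, 0, 20]])

```text
time_s: 15.28
tcp_pos: [0.4613, -0.1458, 0.0624]
ee_rot: [[0.272, -0.962, 0.003], [-0.962, -0.272, -0.001], [0.002, -0.003, -1.0]]
wrist_force: [-1.0, -0.8, 11.8]
gripper_width: 0.335
gripper_force: 30.0
```

```bash
cat > f.py <<'E'
from station import r
from h import *
F=[];M=[]
for i in range(8):
    c=r.capture("wrist");s=r.sense();F.append(s["wrist_force"]);M.append(s["moment"])
F=np.mean(F,0);print(F,np.mean(M,0),s["tcp_pos"],s["ee_rot"][:,2],"xb",F[:2]@[.962,.2727],"yb",F[:2]@[-.2727,.962],s["gripper_force"],s["time_s"])
cv2.imwrite("pics/wl.png",cv2.resize(c["pixels"][60:260,140:380,::-1],None,fx=3,fy=3,interpolation=cv2.INTER_CUBIC));np.savez("pics/wl.npz",**c)
E
python3 f.py
```

```text
[-2.02543359 -0.46452297 12.37680205] [-0.12728812  0.58232443 -0.14498271] [ 0.46134017 -0.14577924  0.06240397] [ 0.00335682 -0.00112876 -0.99999373] xb -2.0751425279744327 yb 0.10546464075417084 30.040013948455453 15.6833
```

View pics/wl.png

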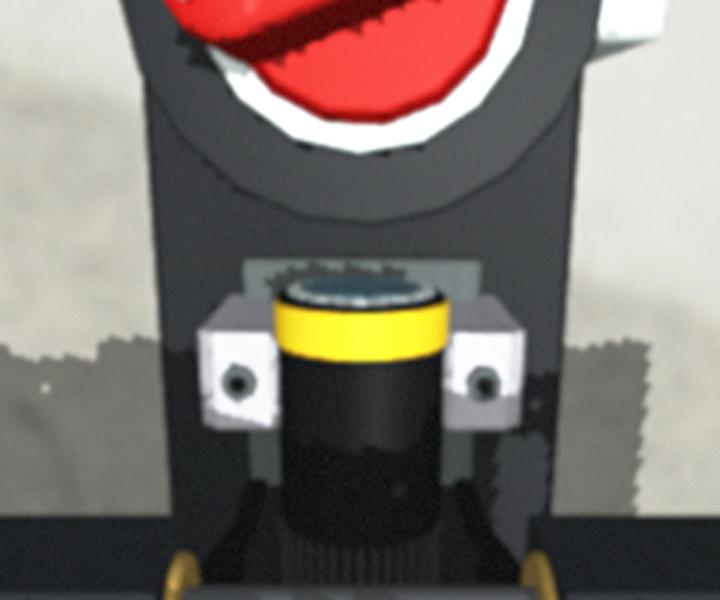

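Seated between the saddle cheeks, band towards the lamp, knob open. Check its position along the V against the saddle (top edges at rows 332 and 429, hole 382; band end about row 318 at mid-column).

```bash
python3 - <<'E'
from h import *
c=np.load("pics/wl.npz");p=c["pixels"].astype(int)
f=lambda L:(np.array(L,float)+.5)/3-.5+[140,60]
yb=np.array([-.2727,.9621]);xb=np.array([.9621,.2727]);t=np.array([.4613,-.1458])
def rep(n,L,z):
    q=ray(c,f(L),z)-t;print(n,np.round(np.c_[q@xb,q@yb]*1e3,1).tolist())
rep("saddle",[(238,382),(485,382),(205,332),(520,332),(205,429),(520,429)],.06)
col=260;e=[i for i in range(150,190) if p[i,col,0]>150 and p[i,col,2]<110];print(e[0],e[-1])
for row in (e[0]-1.3,e[-1]+.5):q=ray(c,[col,row],.079)[0]-t;print("band",row,q@xb*1e3,q@yb*1e3)
E
```

```text
saddle [[22.4, -37.4], [-22.9, -37.4], [28.0, -46.8], [-28.8, -46.8], [29.0, -28.3], [-29.8, -28.3]]
164 180
band 162.7 -0.20628258792746051 -54.57517206664196
band 180.5 -0.20360835975837335 -45.99908558328477
```

Lens is centred within about 0.5 mm. Trim: a little more down, a little towards −x.

Request:
servo_tool(targets=[[-0.007, -0.002, -0.005, 0, 20], [-0.014, -0.004, -0.01, 0, 20], [-0.014, -0.004, -0.015, 0, 20], [-0.014, -0.004, -0.015, 0, 20], [-0.014, -0.004, -0.015, 0, 20]])

```text
time_s: 16.1
tcp_pos: [0.4613, -0.1458, 0.0624]
ee_rot: [[0.273, -0.962, 0.004], [-0.962, -0.273, -0.001], [0.002, -0.004, -1.0]]
wrist_force: [-2.6, 0.5, 14.5]
gripper_width: 0.334
gripper_force: 30.1
```

```bash
python3 f.py
```

```text
[-2.25623337  0.41860422 15.28904787] [ 0.16812618  0.6666839  -0.163037  ] [ 0.46133407 -0.14577101  0.06236839] [ 0.00428146 -0.00113418 -0.99999019] xb -2.056343130395351 yb 1.0179721002024489 30.0516137201339 16.5
```

Request:
servo_tool(targets=[[-0.01, -0.002, 0, 0, 20], [-0.02, -0.004, 0, 0, 20], [-0.02, -0.004, 0, 0, 20], [-0.02, -0.004, 0, 0, 20], [-0.02, -0.004, 0, 0, 20]])

```text
time_s: 16.92
tcp_pos: [0.4613, -0.1458, 0.0624]
ee_rot: [[0.273, -0.962, 0.006], [-0.962, -0.273, -0.001], [0.002, -0.005, -1.0]]
wrist_force: [-1.0, 0.3, 14.4]
gripper_width: 0.336
gripper_force: 30.0
```

Request:
servo_tool(targets=[[0, 0, 0, 0, 20], [0, 0, 0, 0, 20], [0, 0, 0, 0, 20], [0, 0, 0, 0, 20], [0, 0, 0, 0, 20]])

```text
time_s: 17.33
tcp_pos: [0.4613, -0.1458, 0.0624]
ee_rot: [[0.273, -0.962, 0.006], [-0.962, -0.273, -0.001], [0.002, -0.005, -1.0]]
wrist_force: [-1.0, 0.2, 13.7]
gripper_width: 0.335
gripper_force: 30.0
```

```bash
python3 f.py
```

```text
[-1.09965744  0.59906533 13.94961205] [ 0.26634335  0.37806236 -0.16938075] [ 0.46129736 -0.14579773  0.06237237] [ 0.00551119 -0.00100669 -0.99998431] xb -0.8945053434794893 yb 0.8761774276371848 30.047431527636945 17.7333
```

Request:
servo_tool(targets=[[-0.003, 0, -0.006, 0, 20], [-0.003, 0, -0.006, 0, 20], [-0.003, 0, -0.006, 0, 20], [-0.003, 0, -0.006, 0, 20], [-0.003, 0, -0.006, 0, 20]])

```text
time_s: 18.15
tcp_pos: [0.4613, -0.1458, 0.0624]
ee_rot: [[0.273, -0.962, 0.006], [-0.962, -0.273, -0.001], [0.003, -0.005, -1.0]]
wrist_force: [-1.1, 1.2, 15.0]
gripper_width: 0.338
gripper_force: 30.0
```

Request:
servo_tool(targets=[[0, 0, 0, 0, 20], [0, 0, 0, 0, 20], [0, 0, 0, 0, 20], [0, 0, 0, 0, 20], [0, 0, 0, 0, 20]])

```text
time_s: 18.57
tcp_pos: [0.4613, -0.1458, 0.0624]
ee_rot: [[0.273, -0.962, 0.006], [-0.962, -0.273, -0.001], [0.003, -0.005, -1.0]]
wrist_force: [-1.2, 1.4, 14.7]
gripper_width: 0.339
gripper_force: 30.0
```

```bash
python3 f.py
```

```text
[-1.37997499  1.15938765 14.71265187] [ 0.3376138   0.48835622 -0.15840084] [ 0.46128133 -0.1458024   0.06237876] [ 0.00568337 -0.00108431 -0.99998326] xb -1.0113709276612521 yb 1.4916501020745576 30.0491489097476 18.9667
```

Steady push of about 15 N with under 2 N sideways; handing in.

```bash
python3 -c "
from station import r
print(r.finish_job())"
```

```text
the job is handed in; nothing more can be done
None
```

The job is handed in: the shutter is open, and the yellow-banded lens is seated in the V-block within about 0.5 mm of centre, banded end towards the lamp, still gripped and pressed down with about 15 N (under 2 N sideways); the blue-banded lens was not touched.

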